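Comb heel pins into the settling tray

TASK

The steel heel pins lie askew in the settling tray. Take the red-handled rake from its rest, set its black rubber shoes down on the tray's two steel rails at the bare end behind all the pins, and comb slowly across the grooves up to the stop block, feeling the slope of the bed and keeping the shoes pressed lightly on both rails (about 6 N, never over 25 N), so that every pin drops fully into a groove. Move the pins with the rake only, then stand the rake upright back on its rest, leaving the other things on the bench alone.

Things in the scene. Friction and masses are not known exactly. Their poses are not given: they have to be found in the camera images.
- tray_top (a point): Settling tray, 126 (x) x 220 (y) x 30 mm, fixed. The point is its middle, level with the tops of its two steel rails: along y, at x = +/-55 mm, 16 mm wide, 94 mm between them. The frame is level, but the bed with its rails slopes: about this point's x axis it rises towards +y by up to 0.08 rad, unmeasured and firmly held. Combing goes from -y to +y. It may swap sides with the rest.
- apron (a point): Tray: where the middle of the bare apron at the tray's -y end would be if the bed were level (bed really lower here), 55 mm from the tray's middle, 6 mm below the rail tops; the apron is 110 mm long in y, open at its -y end. The 30 mm nearest that end are free of pins: set the rake down there, bar along x, its middle about 22 mm inside the tray's end.
- groove0 (a point): Tray: middle of the first of five straight grooves along the tray's x, at the level of apron and ridge tops (if the bed were level). Grooves are 12.5 mm wide, 8 mm deep, 94 mm long, 18 mm apart in y, between brass ridges 5.5 mm wide. Each takes one pin; which pin goes in which does not matter.
- groove4 (a point): Tray: middle of the last groove (14.5 mm wide), at ridge-top level if the bed were level (really higher), 73 mm in +y from the first. A wooden stop block as high as the rails begins 7 mm beyond; the tines must halt before it: the stroke ends with the rake's middle about 4 mm short of this groove's middle.
- rake_grip (a point): Centre of the rake's red handle, upright on the rest: 40 mm along the rake's x, 18 mm thick along its y, 64 mm tall; to be pinched across the 18 mm. The point is 52 mm above the undersides of the black rubber shoes; the handle spans 16 to 80 mm above them. The rake weighs about 0.22 kg and is the same after a half turn about its upright axis.
- rake_shoes (a point): Same rake: point midway between the undersides of its two shoes, 52 mm below the handle's centre, same axes. A steel bar 124 mm long (x) carries a black rubber shoe at each end (14 x 24 mm, at x = +/-55 mm) and between them seven steel tines 6 mm square, 12 mm apart, tips 4.5 mm below the shoes: with both shoes on the rails they pass about 1.5 mm over ridges and seated pins. The shoes hardly give.
- rest_top (a point): Rake rest: dark wooden cradle fixed to the bench, 126 (x) x 60 (y) x 34 mm. The point is its middle, level with the tops of its two side blocks (16 mm wide, at x = +/-55 mm) on which the shoes stand; the gap between clears the tines. The rake starts there, its x along the rest's x to 0.03 rad and 5 mm in y.
- pin0_mid (a point): Polished steel heel pin: slippery rod 8 mm thick, 80 mm long, round ends, about 30 g; the point is its middle, its x runs along it. It starts on the apron and ridges of the sloping bed, 0.35 to 0.7 rad askew of the grooves. In a groove its middle is 10 mm below the rail tops and its top flush with the ridges.
- pin1_mid (a point): Polished steel heel pin: slippery rod 8 mm thick, 80 mm long, round ends, about 30 g; the point is its middle, its x runs along it. It starts on the apron and ridges of the sloping bed, 0.35 to 0.7 rad askew of the grooves. In a groove its middle is 10 mm below the rail tops and its top flush with the ridges.
- pin2_mid (a point): Polished steel heel pin: slippery rod 8 mm thick, 80 mm long, round ends, about 30 g; the point is its middle, its x runs along it. It starts on the apron and ridges of the sloping bed, 0.35 to 0.7 rad askew of the grooves. In a groove its middle is 10 mm below the rail tops and its top flush with the ridges.
- pin3_mid (a point): Polished steel heel pin: slippery rod 8 mm thick, 80 mm long, round ends, about 30 g; the point is its middle, its x runs along it. It starts on the apron and ridges of the sloping bed, 0.35 to 0.7 rad askew of the grooves. In a groove its middle is 10 mm below the rail tops and its top flush with the ridges.
- tin: Bystander: flat yellow polish tin, 72 mm across, 24 mm high; origin at the centre of its underside.
- jar: Bystander: amber glue jar with black cap, 60 mm across, 85 mm high; origin at the centre of its underside.
- hammer: Bystander: hammer lying flat, handle along its x axis; origin under its middle.
Not all that is in view belongs to the job. What is shaped like the part that bears pin3_mid but turquoise or yellow is not meant.

How it is judged:
By the outcome, as a careful person would: the job done as asked, in the order asked, and still so for the second after the job is handed in, with the robot touching nothing.
It also fails if it takes over 72 s, if anything falls off the work surface, if the arm or the gripper's body presses on something with over 40 N, if the wrist force passes 120 N, or if a joint passes its speed limit or range.

ROBOT

A 6-joint arm with a two-finger parallel gripper is mounted at the origin on the work surface. World frame = base frame: x ahead of the robot, y to its left, z up, the work surface at z = 0. Lengths are in m, angles in rad, forces in N, time in s.
With the tool pointing down it reaches from about 0.375 to 0.925 m from the base axis. Payload 5.7 kg.
Tool frame: the origin (TCP) lies midway between the tips of the shut fingers; the grasp point (between the pads) lies 19 mm behind it; z points along the fingers, y is the line along which they close (so a half turn about z gives the same grasp; the last joint's range is limited). The gripper opens to 85 mm and grips with 20 to 120 N. Pads are 22 mm wide; open, the fingers measure 114 mm over their backs; the gripper's body (76 mm by 85 mm) begins 54 mm behind the grasp point. The pads swing forward as they close: fully open they stand 13 mm farther back than shut.
Start: joints at [1.08, 0.359, 1.51, -0, 1.272, -0.115], TCP at [0.22, 0.558, 0.231] pointing down, gripper open.
Joint ranges: [-2.97, 2.97], [-1.01, 2.36], [0.21, 2.38], [-0.96, 4.11], [0.2, 2.71], [-2.98, 2.98]. Speed limits (rad/s): [2.39, 2.39, 3.14, 3.14, 3.14, 3.14].

INTERFACE

Orientations are given as [roll, pitch, yaw] about the fixed x, y, z axes, in that order (R = Rz(yaw) Ry(pitch) Rx(roll)).
In Python, from plant import manip gives the robot as it stands.
- The arm moves only by the tool arm_command, never from a script. Its arguments are lists of equal length, an entry for each row: "gripper": the finger opening in m, from 0 to 0.0854; "delta_pos": the shift along the tool's x, y, z in m, a list of three; "angular": the turn, a rotation vector about the tool's x, y, z in degrees, a list of three. A call has 1 to 12 rows; each row is the pose to reach, as a shift and turn from the pose commanded when the call began, along the tool's axes at that moment; what a row does not reach only later rows make up. A row lasts 1/12 s, in which the tool goes at most 41.7 mm and 7.16 degrees, less where a joint would pass 70% of its speed; a pose out of reach is approached as far as the arm can. A call with a gripper value outside its range is refused whole. The fingers move at their own pace and stop on an object; "squeeze" is the grip in N (left out, the last holds). Time passes only in rows, so rows that repeat a pose let the fingers close. It gives the time, the measured TCP pose, the force, the opening and the grip force at its end, in the units of the state.
- manip.state(): the state, without advancing time (a new reading comes with each control period).
- manip.snapshot(name): name is "scene" or "top" or "wrist"; returns (picture, depth): 420x560x3 uint8, red, green, blue; 420x560 float32, m along the optical axis (not along the pixel's ray), 0 where there is no reading.
- manip.camera_params(name): a dict with "fx", "fy", "cx", "cy" (pixels), "rvec" (rotation vector, rad) and "tvec" (3), from world to camera coordinates, as OpenCV has them. Camera axes: x right, y down, z forward; pixel columns grow to the right and rows downward; lengths in m; the calibration is good to about 2 mm. A picture is of the moment at which its call begins: read the wrist's pose just before it. camera_params takes no time and is no camera call; for the wrist camera it gives the pose at the moment of the call.
- manip.close_job(): hands the job in; it is judged then, once.
The state is a dict: "t": time; "joint_positions": joint angles; "joint_velocities": joint speeds; "joint_torque": joint torques, N m; "tool_pos": TCP position; "eef_rot": TCP orientation; "ft_force": force on the tool from outside, world axes, zero at the start; "ft_torque": the same for the moment, N m; "width": opening from 0.0 (shut) to 1.0 (fully open); "gripper_force": force on a finger pad.
Only numpy, scipy, OpenCV 4.12 (cv2) and the standard library are available. Lean on these libraries where they do the work, as an engineer would, in place of code of your own. Each camera call takes 0.05 s, during which the arm holds its last target. There are 200 camera calls.

## Working session

There is one attempt and no reset: what is moved stays moved. The work goes in short steps, Python scripts to look and compute and a tool call to move; the robot and the scene stay as the last step left them, time stands still between calls to the robot, and variables do not carry over. Pictures are saved under pics/ and viewed, at most 13 in all, crops included, and the job is handed in when it is done.

Besides the shell and the picture viewer there is one more tool, called after "Request:" as name(argument=value, ...) on one line, values as JSON. arm_command: Moves the arm, as the interface text tells. Its arguments: {"type":"object","properties":{"gripper":{"type":"array","items":{"type":"number"}},"delta_pos":{"type":"array","items":{"type":"array","items":{"type":"number"}}},"angular":{"type":"array","items":{"type":"array","items":{"type":"number"}}},"squeeze":{"type":"number"}},"required":["gripper","delta_pos","angular"]}

```bash
mkdir -p pics
cat > h.py <<'E'
from plant import manip
import numpy as np, cv2
from scipy.spatial.transform import Rotation as R
def snap(n,f=None):
    p=manip.camera_params(n); im,d=manip.snapshot(n)
    if f: cv2.imwrite('pics/'+f+'.png',im[:,:,::-1]); np.savez('pics/'+f+'.npz',im=im,d=d,**{k:np.array(v) for k,v in p.items()})
    return im,d,p
def load(f): z=np.load('pics/'+f+'.npz'); return z['im'],z['d'],z
def world(p,u,v,z):
    Rm=R.from_rotvec(np.ravel(p['rvec'])).as_matrix(); t=np.ravel(p['tvec'])
    return Rm.T@(np.array([(u-p['cx'])/p['fx']*z,(v-p['cy'])/p['fy']*z,z])-t)
def onplane(p,u,v,h):
    a=world(p,u,v,0.); b=world(p,u,v,1.); s=(h-a[2])/(b[2]-a[2]); return a+s*(b-a)
def cloud(d,p):
    v,u=np.mgrid[:d.shape[0],:d.shape[1]]
    Rm=R.from_rotvec(np.ravel(p['rvec'])).as_matrix(); t=np.ravel(p['tvec'])
    P=np.stack([(u-p['cx'])/p['fx']*d,(v-p['cy'])/p['fy']*d,d],-1)
    return (P-t)@Rm
E
python3 - <<'E'
from h import *
for n in('top','scene'): 
    im,d,p=snap(n,n+'0'); print(n,p)
a=cv2.imread('pics/top0.png');b=cv2.imread('pics/scene0.png')
print(manip.state())
E
```

```text
top {'fx': 395.7107679726773, 'fy': 395.7107679726773, 'cx': 277.1260084515698, 'cy': 210.1854365987567, 'rvec': array([ 2.17531409, -2.12957779,  0.1093926 ]), 'tvec': array([0.05065077, 0.59157668, 0.79277495])}
scene {'fx': 398.95466811523625, 'fy': 398.95466811523625, 'cx': 279.6697813645143, 'cy': 208.71397356547013, 'rvec': array([ 1.12244139,  2.30272895, -1.07271718]), 'tvec': array([ 0.30603384, -0.24429644,  1.45377056])}
{'t': 0.1, 'joint_positions': array([ 1.07993770e+00,  3.59442251e-01,  1.51132281e+00, -3.63290971e-05,
        1.27251445e+00, -1.15119466e-01]), 'joint_velocities': array([-0.00096669, -0.00086833, -0.00209693,  0.00095498,  0.00104167,
        0.00060572]), 'joint_torque': array([-8.85011323e-04, -5.28653669e+01, -2.79349136e+01, -2.50003059e-04,
        4.92945837e-03,  1.52106458e-05]), 'tool_pos': array([0.21991333, 0.55758207, 0.23053266]), 'eef_rot': array([-3.13991298e+00, -1.59284018e-04,  2.76586407e+00]), 'ft_force': array([-0.17271629, -0.29004739, -0.11673026]), 'ft_torque': array([0.01848517, 0.05628384, 0.03844035]), 'gripper_force': 0.0, 'width': 1.0052346749962648}
```

View pics/top0.png

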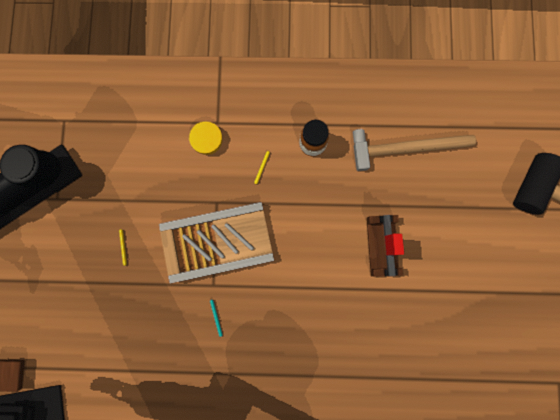

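View pics/scene0.png

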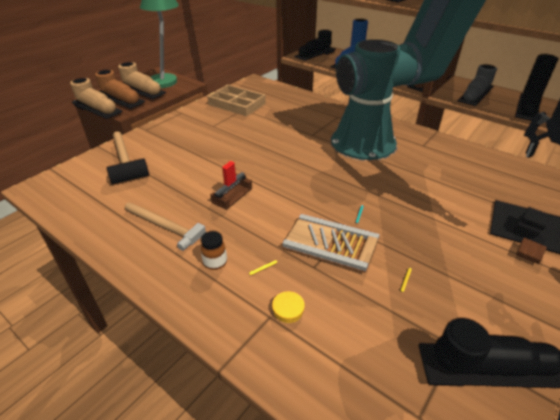

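The top picture shows the tray at about (217,243): its grooves are to the left and the bare apron to the right. The red handle and rake on its rest are at (390,245). The grey pins are in the tray, and the yellow and turquoise decoys at (262,167), (123,247) and (216,317) lie outside it. The scene view agrees. Next I'll enlarge the crops and measure.

Run:
```python
from h import *
im,d,p=load('top0')
a=cv2.resize(im[190:295,150:285],None,fx=4,fy=4,interpolation=cv2.INTER_CUBIC)
b=cv2.resize(im[200:290,355:415],None,fx=4,fy=4,interpolation=cv2.INTER_CUBIC)
o=np.zeros((420,800,3),np.uint8);o[:a.shape[0],:540]=a;o[:b.shape[0],550:790]=b
cv2.imwrite('pics/c1.png',o[:,:,::-1])
C=cloud(d,p)
for u,v in[(217,243),(240,243),(120,300),(395,245),(375,220),(374,270),(163,228),(262,207),(171,280),(271,261)]: print(u,v,d[v,u].round(4),C[v,u].round(4), world(p,u,v,d[v,u]).round(4))
# red handle
hsv=cv2.cvtColor(im,cv2.COLOR_RGB2HSV)
m=(im[...,0]>150)&(im[...,1]<60)&(im[...,2]<60)&(np.arange(560)[None]>340)
P=C[m];print(m.sum(),P.mean(0),P.min(0),P.max(0))
T=P[P[:,2]>P[:,2].max()-.008];print('top',len(T),T.mean(0),cv2.minAreaRect((T[:,:2]*1000).astype(np.float32)))
```

```text
217 243 0.8353 [0.5196 0.1888 0.0222] [0.5196 0.1888 0.0222]
240 243 0.8345 [0.5207 0.1402 0.0223] [0.5207 0.1402 0.0223]
120 300 0.845 [0.3945 0.3951 0.0013] [0.3945 0.3951 0.0013]
395 245 0.0 [0.4928 0.0483 0.8578] [0.4928 0.0483 0.8578]
375 220 0.8254 [ 0.5742 -0.1413  0.0327] [ 0.5742 -0.1413  0.0327]
374 270 0.8146 [ 0.4709 -0.1389  0.0314] [ 0.4709 -0.1389  0.0314]
163 228 0.8285 [0.5481 0.3013 0.0345] [0.5481 0.3013 0.0345]
262 207 0.84 [0.5978 0.0957 0.0251] [0.5978 0.0957 0.0251]
171 280 0.8162 [0.4411 0.2789 0.0337] [0.4411 0.2789 0.0337]
271 261 0.8236 [0.4845 0.0737 0.0277] [0.4845 0.0737 0.0277]
203 [ 0.52161898 -0.16276263  0.12127798] [ 0.49280597 -0.17510099  0.10916211] [0.54091828 0.04833896 0.85780314]
top 2 [0.49280597 0.04833896 0.85780314] ((492.80596923828125, 48.338958740234375), (0.0, 0.0), 0.0)
```

View pics/c1.png

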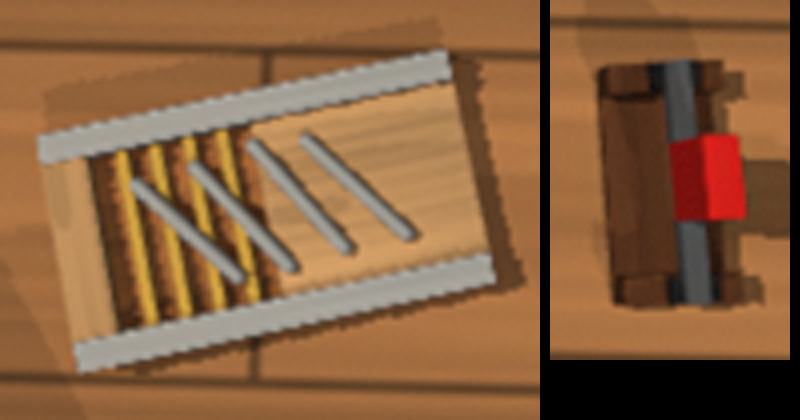

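Run:
```python
from h import *
im,d,p=load('top0'); C=cloud(d,p)
# tray rail outer corners from crop c1 (scale 4, off 150,190)
def px(x,y,ox,oy): return ox+(x+.5)/4-.5, oy+(y+.5)/4-.5
H=[.034,.026,.034,.026]
c=[onplane(p,*px(x,y,150,190),h)[:2] for (x,y),h in zip([(37,138),(447,51),(79,373),(494,283)],H)]
c=np.array(c);print('corners SL,AL,SR,AR',c.round(4), 'centre',c.mean(0).round(4))
ax=(c[0]-c[1]+c[2]-c[3])/2; print('len',np.hypot(*ax),'ang',np.arctan2(-ax[0],ax[1]), 'wid',np.hypot(*(c[0]-c[2]+c[1]-c[3])/2))
w=(c[0]-c[2]+c[1]-c[3])/2; print('x ang',np.arctan2(w[1],w[0]))
# rail plane from grey pixels
th=np.arctan2(-ax[0],ax[1]); o=c.mean(0)
L=(C[...,:2]-o)@np.array([[np.cos(th),-np.sin(th)],[np.sin(th),np.cos(th)]])
sat=im.max(-1).astype(int)-im.min(-1)
m=(abs(abs(L[...,0])-.055)<.006)&(abs(L[...,1])<.1)&(sat<40)&(d>0)
A=np.c_[L[m],np.ones(m.sum())]; s,*_=np.linalg.lstsq(A,C[m][:,2],rcond=None); print('rail plane',m.sum(),s,np.std(A@s-C[m][:,2]))
m=(abs(L[...,0])<.04)&(L[...,1]<-.08)&(L[...,1]>-.105)&(d>0); print('apron z',C[m][:,2].mean())
# bench z nearby
print('bench',np.median(C[300:340,100:180,2]),np.median(C[300:340,370:420,2]))
# rest corners
r=np.array([onplane(p,*px(x,y,355,200),.034)[:2] for x,y in [(599-550,67),(721-550,62),(617-550,306),(740-550,304)]])
print('rest',r.round(4),r.mean(0).round(4)); e=r[0]-r[2]+r[1]-r[3]; print('yaw',np.arctan2(e[1],e[0]))
# handle: top face & bar
m=(im[...,0]>150)&(im[...,1]<60)&(im[...,2]<60)&(np.arange(560)[None]>340)&(d>.6)&(d<.75)
P=C[m]; print(np.percentile(P,[2,50,98],axis=0).round(4)); 
hz=.114
q=np.array([onplane(p,*px(x,y,355,200),hz)[:2] for x,y in [(704-550,136),(741-550,137),(711-550,219),(747-550,217)]]); print('handle top',q.round(4),q.mean(0))
b=np.array([onplane(p,*px(x,y,355,200),.05)[:2] for x,y in [(679-550,62),(699-550,302)]]); print('bar',b.round(4),b.mean(0),'yaw',np.arctan2(*(b[0]-b[1])[::-1]))
```

```text
corners SL,AL,SR,AR [[0.5561 0.3106]
 [0.6075 0.0972]
 [0.4352 0.2819]
 [0.4859 0.0694]] centre [0.5212 0.1898]
len 0.2190004567615548 ang 0.23533599941882555 wid 0.12446159814746137
x ang 0.22911586721287674
rail plane 1111 [-9.89757622e-05  3.57829801e-02  3.00164170e-02] 0.001486437612002104
apron z 0.020666391140493054
bench -3.4054866542995206e-05 0.00037609631005634293
rest [[ 0.5813 -0.1242]
 [ 0.5853 -0.1876]
 [ 0.4585 -0.1328]
 [ 0.4609 -0.1955]] [ 0.5215 -0.16  ]
yaw 0.06708250307750757
[[ 0.5036 -0.1742  0.11  ]
 [ 0.5221 -0.1647  0.1141]
 [ 0.5407 -0.1564  0.1166]]
handle top [[ 0.5413 -0.1563]
 [ 0.5412 -0.1735]
 [ 0.5028 -0.159 ]
 [ 0.504  -0.1757]] [ 0.5223249  -0.16610964]
bar [[ 0.583  -0.1616]
 [ 0.4621 -0.1703]] [ 0.52254512 -0.16597215] yaw 0.07200973097882436
```

```bash
cat >> h.py <<'E'
def go(pos,yaw,tilt=0.,tx=0.):
    """delta from measured pose to tool-down pose at yaw (tilt about tool x, tx about tool y)"""
    s=manip.state(); Rc=R.from_euler('xyz',s['eef_rot'])
    Rt=R.from_euler('z',yaw)*R.from_euler('x',np.pi)*R.from_euler('x',tilt)*R.from_euler('y',tx)
    print('t',round(s['t'],2),'pos',s['tool_pos'].round(4),'rot',s['eef_rot'].round(4),'F',s['ft_force'].round(2),'T',s['ft_torque'].round(3),'w',round(s['width'],3),'gf',round(s['gripper_force'],1))
    print('delta mm',(1e3*Rc.inv().apply(np.array(pos)-s['tool_pos'])).round(2),'deg',np.degrees((Rc.inv()*Rt).as_rotvec()).round(2))
E
python3 -c "
from h import *
go([.5223,-.166,.18],3.208)"
```

```text
t 0.1 pos [0.2199 0.5576 0.2305] rot [-3.1399e+00 -2.0000e-04  2.7659e+00] F [-0.17 -0.29 -0.12] T [0.018 0.056 0.038] w 1.005 gf 0.0
delta mm [-546.82 -562.06   51.39] deg [ -0.09  -0.03 -25.33]
```

Request:
arm_command(gripper=[0.0854,0.0854,0.0854,0.0854,0.0854,0.0854,0.0854,0.0854,0.0854,0.0854,0.0854,0.0854], delta_pos=[[-0.027,-0.028,0],[-0.054,-0.056,0],[-0.081,-0.084,0],[-0.108,-0.112,0],[-0.135,-0.14,0],[-0.162,-0.168,0],[-0.189,-0.196,0],[-0.216,-0.224,0],[-0.243,-0.252,0],[-0.27,-0.28,0],[-0.297,-0.308,0],[-0.324,-0.336,0]], angular=[[0,0,-2],[0,0,-4],[0,0,-6],[0,0,-8],[0,0,-10],[0,0,-12],[0,0,-14],[0,0,-16],[0,0,-18],[0,0,-20],[0,0,-22],[0,0,-24]], squeeze=100)

```text
t: 1.1
tool_pos: [0.3983, 0.1248, 0.2312]
eef_rot: [-3.142, -0.0, -3.097]
ft_force: [1.6, 1.2, 0.2]
width: 1.003
gripper_force: 0.0
```

```bash
python3 -c "
from h import *
go([.5223,-.166,.16],3.208)"
```

```text
t 1.1 pos [0.3983 0.1248 0.2312] rot [-3.1415e+00 -2.0000e-04 -3.0966e+00] F [1.55 1.25 0.23] T [ 0.013 -0.021 -0.016] w 1.003 gf 0.0
delta mm [-110.86 -296.05   71.22] deg [-0.   -0.01 -1.23]
```

Request:
arm_command(gripper=[0.0854,0.0854,0.0854,0.0854,0.0854,0.0854,0.0854,0.0854,0.0854,0.0854,0.0854], delta_pos=[[-0.0139,-0.037,0.008],[-0.0277,-0.074,0.016],[-0.0416,-0.111,0.024],[-0.0554,-0.148,0.032],[-0.0693,-0.185,0.04],[-0.0831,-0.222,0.048],[-0.097,-0.259,0.056],[-0.1107,-0.285,0.062],[-0.1107,-0.294,0.066],[-0.1107,-0.294,0.066],[-0.1107,-0.294,0.066]], angular=[[0,0,-1.2],[0,0,-1.2],[0,0,-1.2],[0,0,-1.2],[0,0,-1.2],[0,0,-1.2],[0,0,-1.2],[0,0,-1.2],[0,0,-1.2],[0,0,-1.2],[0,0,-1.2]])

```text
t: 2.02
tool_pos: [0.5204, -0.1617, 0.1646]
eef_rot: [3.14, -0.002, -3.079]
ft_force: [-0.0, 0.4, 1.4]
width: 0.998
gripper_force: 0.0
```

```bash
python3 -c "
from h import *
snap('wrist','w1')
go([.5223,-.166,.066],3.208)"
```

```text
t 2.07 pos [ 0.5203 -0.1611  0.165 ] rot [ 3.1402e+00 -1.8000e-03 -3.0776e+00] F [ 0.13 -0.92 -0.  ] T [ 0.008 -0.006 -0.056] w 1.0 gf 0.0
delta mm [-1.83 -5.2  98.98] deg [ 0.08 -0.1  -0.14]
```

View pics/w1.png

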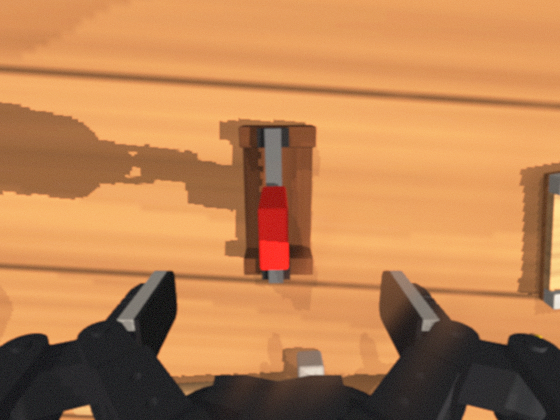

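The wrist picture shows the red handle at (273,230), bar (274,130)-(276,280), lined up with the fingers. It is the only rake in view, and the turquoise and yellow rods are not near. I'm descending to grasp it.

Request:
arm_command(gripper=[0.0854,0.0854,0.0854,0.0854,0.0854,0.0854,0.0854,0.0854], delta_pos=[[-0.002,-0.004,0.015],[-0.002,-0.0045,0.035],[-0.002,-0.005,0.055],[-0.002,-0.005,0.075],[-0.002,-0.005,0.09],[-0.002,-0.005,0.098],[-0.002,-0.005,0.098],[-0.002,-0.005,0.098]], angular=[[0,0,0],[0,0,0],[0,0,0],[0,0,0],[0,0,0],[0,0,0],[0,0,0],[0,0,0]])

```text
t: 2.73
tool_pos: [0.5237, -0.1662, 0.0678]
eef_rot: [3.141, -0.0, -3.076]
ft_force: [0.1, 0.0, 0.5]
width: 0.995
gripper_force: 0.0
```

```bash
python3 -c "
from h import *
go([.5223,-.166,.066],3.208)"
```

```text
t 2.73 pos [ 0.5237 -0.1662  0.0678] rot [ 3.1414e+00 -3.0000e-04 -3.0764e+00] F [0.15 0.03 0.51] T [ 0.017 -0.03   0.012] w 0.995 gf 0.0
delta mm [1.35 0.28 1.8 ] deg [ 0.01 -0.02 -0.07]
```

Request:
arm_command(gripper=[0.03,0.024,0.02,0.018,0.015,0.012,0.01,0.01,0.01,0.01,0.01,0.01], delta_pos=[[0,0,0],[0,0,0],[0,0,0],[0,0,0],[0,0,0],[0,0,0],[0,0,0],[0,0,0],[0,0,0],[0,0,0],[0,0,0],[0,0,0]], angular=[[0,0,0],[0,0,0],[0,0,0],[0,0,0],[0,0,0],[0,0,0],[0,0,0],[0,0,0],[0,0,0],[0,0,0],[0,0,0],[0,0,0]], squeeze=80)

```text
t: 3.73
tool_pos: [0.5238, -0.1672, 0.0674]
eef_rot: [-3.141, -0.0, -3.078]
ft_force: [-1.2, 0.8, 3.9]
width: 0.201
gripper_force: 78.8
```

```bash
python3 -c "
from h import *
go([.5223,-.166,.066],3.208)"
```

```text
t 3.73 pos [ 0.5238 -0.1672  0.0674] rot [-3.1414e+00 -1.0000e-04 -3.0776e+00] F [-1.16  0.8   3.87] T [ 0.125  0.122 -0.02 ] w 0.201 gf 78.8
delta mm [1.43 1.34 1.44] deg [-0.01 -0.   -0.14]
```

Request:
arm_command(gripper=[0.01,0.01,0.01,0.01,0.01,0.01,0.01,0.01], delta_pos=[[0,0,-0.004],[0,0,-0.012],[0,0,-0.024],[0,0,-0.04],[0,0,-0.055],[0,0,-0.065],[0,0,-0.065],[0,0,-0.065]], angular=[[0,0,0],[0,0,0],[0,0,0],[0,0,0],[0,0,0],[0,0,0],[0,0,0],[0,0,0]])

```text
t: 4.4
tool_pos: [0.5242, -0.1673, 0.1327]
eef_rot: [-3.141, 0.001, -3.078]
ft_force: [0.3, 0.2, -2.8]
width: 0.2
gripper_force: 78.2
```

```bash
python3 -c "
from h import *
go([.5415,.1043,.11],3.375,-.036)"
```

```text
t 4.4 pos [ 0.5242 -0.1673  0.1327] rot [-3.1409e+00  1.1000e-03 -3.0775e+00] F [ 0.29  0.15 -2.85] T [0.027 0.032 0.007] w 0.2 gf 78.2
delta mm [-34.67 269.99  22.59] deg [-2.1   0.23 -9.7 ]
```

Request:
arm_command(gripper=[0.01,0.01,0.01,0.01,0.01,0.01,0.01,0.01,0.01,0.01,0.01,0.01], delta_pos=[[-0.002,0.015,0],[-0.006,0.045,0.002],[-0.01,0.08,0.004],[-0.014,0.115,0.007],[-0.019,0.15,0.01],[-0.024,0.185,0.013],[-0.028,0.22,0.016],[-0.032,0.25,0.02],[-0.0345,0.265,0.0225],[-0.0345,0.27,0.0225],[-0.0345,0.27,0.0225],[-0.0345,0.27,0.0225]], angular=[[-0.2,0,-1],[-0.4,0,-2],[-0.6,0,-3],[-0.9,0,-4],[-1.2,0.1,-5],[-1.5,0.1,-6],[-1.8,0.2,-7],[-2,0.2,-8.5],[-2.1,0.2,-9.7],[-2.1,0.2,-9.7],[-2.1,0.2,-9.7],[-2.1,0.2,-9.7]])

```text
t: 5.4
tool_pos: [0.5402, 0.1044, 0.1091]
eef_rot: [3.105, -0.002, -2.908]
ft_force: [-0.2, -0.7, -2.0]
width: 0.202
gripper_force: 78.5
```

```bash
python3 -c "
from h import *
im,d,p=snap('wrist','w2')
go([.5415,.1043,.065],3.375,-.036)"
```

```text
t 5.45 pos [0.5405 0.1039 0.1094] rot [ 3.1052e+00 -1.5000e-03 -2.9086e+00] F [-0.19  0.37 -2.62] T [-0.123  0.012  0.012] w 0.202 gf 78.5
delta mm [-1.12 -1.41 44.38] deg [ 0.02 -0.09 -0.02]
```

View pics/w2.png

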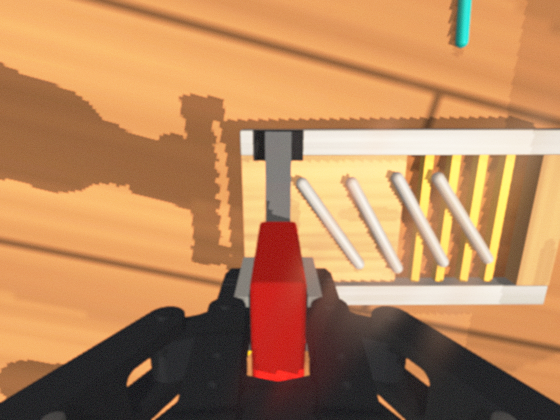

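The wrist picture shows the rake over the bare end: shoe at (277,145) above the upper rail and bar parallel to the rails' cross direction. The nearest pin end is at (297,180). I'm checking the centring and the slope from close by.

Run:
```python
from h import *
im,d,p=load('w2'); C=cloud(d,p)
s=manip.state(); Rc=R.from_euler('xyz',s['eef_rot']); tp=s['tool_pos']
tl=lambda P:(Rc.inv().apply(np.atleast_2d(P)-tp)*1e3).round(1)
for u,v,h in[(300,131,.028),(300,155,.028),(500,130,.034),(500,154,.034),(400,286,.031),(400,304,.031),(500,286,.034),(500,304,.034),(242,140,.026),(548,140,.034),(297,180,.028),(277,132,.075),(277,159,.075)]:
    print(u,v,onplane(p,u,v,h).round(4),tl(onplane(p,u,v,h)))
sat=im.max(-1).astype(int)-im.min(-1)
m=np.zeros(d.shape,bool); m[136:150,310:540]=1; m[289:300,400:540]=1; m&=(sat<40)&(d>0)
L=Rc.inv().apply(C[m]-tp)
A=np.c_[L[:,:2],np.ones(len(L))]
for _ in range(3):
    q=np.linalg.lstsq(A,L[:,2],rcond=None)[0]; r=A@q-L[:,2]; k=abs(r)<.003; A=A[k];L=L[k]
print('plane in tool: dz/dx,dz/dy,z0',q,len(L),r.std())
A=np.c_[C[m][:,:2],np.ones(m.sum())]; print('world plane',np.linalg.lstsq(A,C[m][:,2],rcond=None)[0])
```

```text
300 131 [0.4772 0.1075 0.028 ] [[60.7 15.2 82.1]]
300 155 [0.4919 0.1113 0.028 ] [[45.5 15.5 82.1]]
500 130 [0.4474 0.2298 0.034 ] [[ 61.4 141.2  80.7]]
500 154 [0.4614 0.236  0.034 ] [[ 46.3 144.   80.8]]
400 286 [0.5664 0.2051 0.031 ] [[-48.7  89.6  81.7]]
400 304 [0.5805 0.21   0.031 ] [[-63.5  91.1  81.7]]
500 286 [0.5496 0.2751 0.034 ] [[-48.5 161.7  81.3]]
500 304 [0.5633 0.2812 0.034 ] [[-63.2 164.5  81.4]]
242 140 [0.4913 0.0728 0.026 ] [[ 55.  -21.9  82.7]]
548 140 [0.446 0.263 0.034] [[ 55.1 173.8  81.9]]
297 180 [0.5082 0.1134 0.028 ] [[29.1 13.8 82. ]]
277 132 [0.4788 0.0913 0.075 ] [[62.9  0.7 34.6]]
277 159 [0.492  0.0944 0.075 ] [[49.4  0.7 34.5]]
plane in tool: dz/dx,dz/dy,z0 [0.0024282  0.00247496 0.08175496] 4745 0.0006525702742770626
world plane [-0.00693912  0.03325719  0.02790478]
```

Request:
arm_command(gripper=[0.01,0.01,0.01,0.01,0.01,0.01,0.01], delta_pos=[[-0.002,0,0.008],[-0.002,0,0.02],[-0.002,0,0.03],[-0.002,0,0.038],[-0.002,0,0.043],[-0.002,0,0.0445],[-0.002,0,0.0445]], angular=[[0,0,0],[0,0,0],[0,0,0],[0,0,0],[0,0,0],[0,0,0],[0,0,0]])

```text
t: 6.03
tool_pos: [0.5422, 0.1063, 0.0648]
eef_rot: [3.105, -0.002, -2.909]
ft_force: [-0.1, -0.9, -2.0]
width: 0.203
gripper_force: 78.5
```

Request:
arm_command(gripper=[0.01,0.01], delta_pos=[[0,0,0.0008],[0,0,0.0015]], angular=[[0,0,0],[0,0,0]])

```text
t: 6.2
tool_pos: [0.543, 0.1066, 0.0642]
eef_rot: [3.105, 0.001, -2.908]
ft_force: [0.2, -0.1, -1.5]
width: 0.203
gripper_force: 78.5
```

Request:
arm_command(gripper=[0.01,0.01], delta_pos=[[0,0,0.0005],[0,0,0.001]], angular=[[0,0,0],[0,0,0]])

```text
t: 6.37
tool_pos: [0.5428, 0.1066, 0.0631]
eef_rot: [3.105, 0.0, -2.908]
ft_force: [0.5, -0.1, -2.6]
width: 0.203
gripper_force: 78.5
```

Request:
arm_command(gripper=[0.01,0.01,0.01], delta_pos=[[0,0,0.0005],[0,0,0.001],[0,0,0.001]], angular=[[0,0,0],[0,0,0],[0,0,0]])

```text
t: 6.62
tool_pos: [0.5425, 0.1067, 0.0618]
eef_rot: [3.105, -0.0, -2.908]
ft_force: [0.6, -0.2, -3.0]
width: 0.198
gripper_force: 78.5
```

Request:
arm_command(gripper=[0.01,0.01,0.01], delta_pos=[[0,0,0.0004],[0,0,0.0007],[0,0,0.0007]], angular=[[0,0,0],[0,0,0],[0,0,0]])

```text
t: 6.87
tool_pos: [0.5425, 0.1066, 0.061]
eef_rot: [3.105, -0.001, -2.908]
ft_force: [-0.1, 0.5, -1.3]
width: 0.2
gripper_force: 78.5
```

Request:
arm_command(gripper=[0.01,0.01,0.01], delta_pos=[[0,0,0.0004],[0,0,0.0007],[0,0,0.0007]], angular=[[0,0,0],[0,0,0],[0,0,0]])

```text
t: 7.12
tool_pos: [0.5425, 0.1067, 0.0605]
eef_rot: [3.105, -0.0, -2.908]
ft_force: [-0.2, -0.9, -2.8]
width: 0.198
gripper_force: 78.8
```

Request:
arm_command(gripper=[0.01,0.01,0.01], delta_pos=[[0,0,0.0003],[0,0,0.0006],[0,0,0.0006]], angular=[[0,0,0],[0,0,0],[0,0,0]])

```text
t: 7.37
tool_pos: [0.5425, 0.1067, 0.0604]
eef_rot: [3.105, -0.0, -2.908]
ft_force: [-2.0, -0.8, 4.6]
width: 0.197
gripper_force: 79.7
```

Request:
arm_command(gripper=[0.01,0.01,0.01], delta_pos=[[0,0,0.0003],[0,0,0.0006],[0,0,0.0006]], angular=[[0,0,0],[0,0,0],[0,0,0]])

```text
t: 7.62
tool_pos: [0.5426, 0.1067, 0.0604]
eef_rot: [3.105, 0.0, -2.908]
ft_force: [-3.5, -1.1, 10.4]
width: 0.203
gripper_force: 80.5
```

```bash
python3 -c "
from h import *
go([.5415,.1043,.06],3.375,-.036)"
```

```text
t 7.62 pos [0.5426 0.1067 0.0604] rot [ 3.105   0.     -2.9081] F [-3.53 -1.08 10.37] T [-0.045  0.543  0.002] w 0.203 gf 80.5
delta mm [ 1.57 -2.06  0.3 ] deg [0.03 0.   0.  ]
```

Request:
arm_command(gripper=[0.01,0.01,0.01,0.01,0.01,0.01], delta_pos=[[0,0,-0.0004],[0,0.001,-0.0006],[0,0.003,-0.0006],[0,0.005,-0.0006],[0,0.0065,-0.0006],[0,0.008,-0.0006]], angular=[[0,0,0],[0,0,0],[0,0,0],[0,0,0],[0,0,0],[0,0,0]])

```text
t: 8.12
tool_pos: [0.542, 0.1141, 0.0607]
eef_rot: [3.106, 0.002, -2.908]
ft_force: [0.9, -3.9, 4.7]
width: 0.2
gripper_force: 79.7
```

```bash
python3 -c "
from h import *
go([.5415,.1043,.06],3.375,-.036)"
```

```text
t 8.12 pos [0.542  0.1141 0.0607] rot [ 3.1063e+00  1.8000e-03 -2.9079e+00] F [ 0.92 -3.9   4.66] T [-0.922 -0.057 -0.01 ] w 0.2 gf 79.7
delta mm [ 2.77 -9.44  0.34] deg [-0.04  0.1   0.02]
```

Request:
arm_command(gripper=[0.01,0.01,0.01,0.01,0.01,0.01,0.01,0.01,0.01,0.01,0.01,0.01], delta_pos=[[0,0.0015,0],[0,0.003,0],[0,0.0045,0],[0,0.006,0],[0,0.0075,0],[0,0.009,0],[0,0.0105,0],[0,0.012,0],[0,0.0135,0],[0,0.015,0],[0,0.0165,0],[0,0.018,0]], angular=[[0,0,0],[0,0,0],[0,0,0],[0,0,0],[0,0,0],[0,0,0],[0,0,0],[0,0,0],[0,0,0],[0,0,0],[0,0,0],[0,0,0]])

```text
t: 9.12
tool_pos: [0.5379, 0.1317, 0.0613]
eef_rot: [3.106, 0.002, -2.908]
ft_force: [0.6, -4.6, 5.8]
width: 0.199
gripper_force: 79.7
```

```bash
python3 -c "
from h import *
go([.5415,.1043,.06],3.375,-.036)"
```

```text
t 9.12 pos [0.5379 0.1317 0.0613] rot [ 3.1062e+00  2.0000e-03 -2.9079e+00] F [ 0.56 -4.57  5.78] T [-0.874 -0.095  0.059] w 0.199 gf 79.7
delta mm [  2.89 -27.51   0.34] deg [-0.04  0.11  0.02]
```

Request:
arm_command(gripper=[0.01,0.01,0.01,0.01,0.01,0.01,0.01,0.01,0.01,0.01,0.01,0.01], delta_pos=[[0,0.0015,-0.0001],[0,0.003,-0.0001],[0,0.0045,-0.0001],[0,0.006,-0.0001],[0,0.0075,-0.0001],[0,0.009,-0.0001],[0,0.0105,-0.0002],[0,0.012,-0.0002],[0,0.0135,-0.0002],[0,0.015,-0.0002],[0,0.0165,-0.0002],[0,0.018,-0.0002]], angular=[[0,0,0],[0,0,0],[0,0,0],[0,0,0],[0,0,0],[0,0,0],[0,0,0],[0,0,0],[0,0,0],[0,0,0],[0,0,0],[0,0,0]])

```text
t: 10.12
tool_pos: [0.533, 0.1494, 0.0619]
eef_rot: [3.106, 0.001, -2.908]
ft_force: [0.9, -4.9, 5.4]
width: 0.202
gripper_force: 79.6
```

```bash
python3 -c "
from h import *
go([.5415,.1043,.06],3.375,-.036)"
```

```text
t 10.12 pos [0.533  0.1494 0.0619] rot [ 3.1056e+00  7.0000e-04 -2.9081e+00] F [ 0.88 -4.89  5.37] T [-0.932 -0.159 -0.049] w 0.202 gf 79.6
delta mm [  2.13 -45.84   0.29] deg [-0.    0.04  0.01]
```

Request:
arm_command(gripper=[0.01,0.01,0.01,0.01,0.01,0.01,0.01,0.01,0.01,0.01,0.01,0.01], delta_pos=[[0,0.0015,-0.0001],[0,0.003,-0.0001],[0,0.0045,-0.0001],[0,0.006,-0.0001],[0,0.0075,-0.0001],[0,0.009,-0.0001],[0,0.0105,-0.0002],[0,0.012,-0.0002],[0,0.0135,-0.0002],[0,0.015,-0.0002],[0,0.0165,-0.0002],[0,0.018,-0.0002]], angular=[[0,0,0],[0,0,0],[0,0,0],[0,0,0],[0,0,0],[0,0,0],[0,0,0],[0,0,0],[0,0,0],[0,0,0],[0,0,0],[0,0,0]])

```text
t: 11.12
tool_pos: [0.5283, 0.167, 0.0626]
eef_rot: [3.105, -0.0, -2.908]
ft_force: [1.7, -4.1, 4.9]
width: 0.203
gripper_force: 79.6
```

```bash
python3 -c "
from h import *
snap('wrist','w3')
go([.5415,.1043,.06],3.375,-.036)"
```

```text
t 11.17 pos [0.5282 0.1673 0.0626] rot [ 3.1049e+00 -2.0000e-04 -2.9082e+00] F [ 0.65 -4.61  4.93] T [-0.783 -0.333 -0.032] w 0.2 gf 79.6
delta mm [  1.64 -64.38   0.21] deg [ 0.04 -0.01 -0.  ]
```

View pics/w3.png

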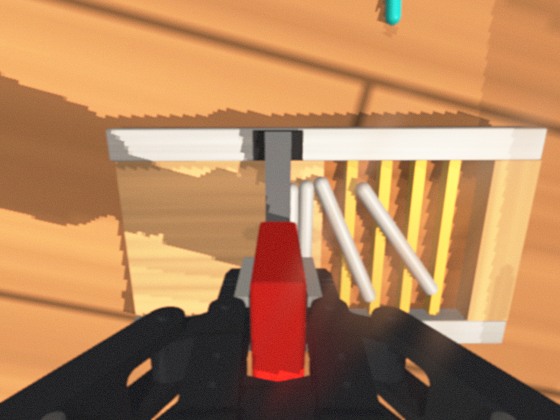

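The picture shows two pins lying straight against the tines at (295,190) and (306,190). Two more are still askew ahead, at (345,240) and (395,240). The rails are under the shoes, so I'm continuing.

Request:
arm_command(gripper=[0.01,0.01,0.01,0.01,0.01,0.01,0.01,0.01,0.01,0.01,0.01,0.01], delta_pos=[[0,0.0015,0],[0,0.003,0],[0,0.0045,0],[0,0.006,0],[0,0.0075,0],[0,0.009,-0.0001],[0,0.0105,-0.0001],[0,0.012,-0.0001],[0,0.0135,-0.0001],[0,0.015,-0.0001],[0,0.0165,-0.0001],[0,0.018,-0.0001]], angular=[[0,0,0],[0,0,0],[0,0,0],[0,0,0],[0,0,0],[0,0,0],[0,0,0],[0,0,0],[0,0,0],[0,0,0],[0,0,0],[0,0,0]])

```text
t: 12.17
tool_pos: [0.5239, 0.1846, 0.0632]
eef_rot: [3.105, -0.001, -2.908]
ft_force: [0.8, -3.7, 4.6]
width: 0.201
gripper_force: 79.6
```

```bash
python3 -c "
from h import *
go([.5415,.1043,.06],3.375,-.036)"
```

```text
t 12.17 pos [0.5239 0.1846 0.0632] rot [ 3.1049e+00 -6.0000e-04 -2.9082e+00] F [ 0.81 -3.69  4.59] T [-0.699 -0.273 -0.048] w 0.201 gf 79.6
delta mm [  1.44 -82.3    0.2 ] deg [ 0.04 -0.04 -0.  ]
```

Request:
arm_command(gripper=[0.01,0.01,0.01,0.01,0.01,0.01,0.01,0.01,0.01,0.01,0.01,0.01], delta_pos=[[0,0.0015,0],[0,0.003,0],[0,0.0045,0],[0,0.006,0],[0,0.0075,0],[0,0.009,0],[0,0.0105,0],[0,0.012,0],[0,0.0135,0],[0,0.015,-0.0001],[0,0.0165,-0.0001],[0,0.018,-0.0001]], angular=[[0,0,0],[0,0,0],[0,0,0],[0,0,0],[0,0,0],[0,0,0],[0,0,0],[0,0,0],[0,0,0],[0,0,0],[0,0,0],[0,0,0]])

```text
t: 13.17
tool_pos: [0.5196, 0.2022, 0.0639]
eef_rot: [3.105, -0.001, -2.908]
ft_force: [0.0, -2.5, 1.4]
width: 0.202
gripper_force: 79.1
```

```bash
python3 -c "
from h import *
go([.5415,.1043,.06],3.375,-.036)"
```

```text
t 13.17 pos [0.5196 0.2022 0.0639] rot [ 3.1046e+00 -9.0000e-04 -2.9083e+00] F [ 0.02 -2.53  1.36] T [-0.379 -0.198 -0.05 ] w 0.202 gf 79.1
delta mm [   1.28 -100.41    0.17] deg [ 0.05 -0.05 -0.01]
```

Request:
arm_command(gripper=[0.01,0.01,0.01,0.01,0.01,0.01,0.01], delta_pos=[[0,0.001,0.0002],[0,0.0025,0.0003],[0,0.004,0.0003],[0,0.0055,0.0003],[0,0.007,0.0003],[0,0.0085,0.0003],[0,0.01,0.0003]], angular=[[0,0,0],[0,0,0],[0,0,0],[0,0,0],[0,0,0],[0,0,0],[0,0,0]])

```text
t: 13.75
tool_pos: [0.5177, 0.2118, 0.0642]
eef_rot: [3.105, -0.0, -2.908]
ft_force: [1.5, -4.9, 4.9]
width: 0.198
gripper_force: 79.4
```

```bash
python3 -c "
from h import *
snap('wrist','w4')
go([.5415,.1043,.06],3.375,-.036)"
```

```text
t 13.8 pos [0.5176 0.2121 0.0642] rot [ 3.1048e+00 -1.0000e-04 -2.9082e+00] F [ 1.48 -2.68  4.07] T [-0.716 -0.284 -0.038] w 0.199 gf 79.4
delta mm [   1.71 -110.44    0.13] deg [ 0.04 -0.01 -0.  ]
```

View pics/w4.png

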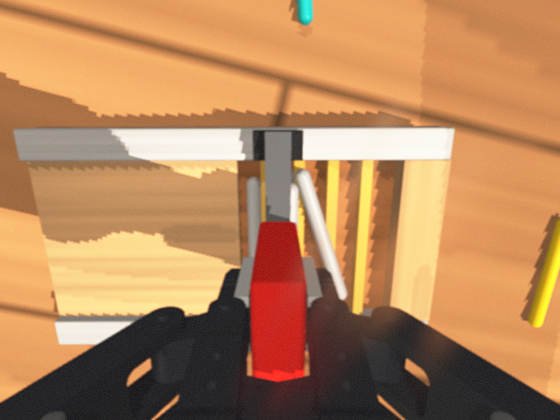

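One pin is seated behind the rake at (254,210), one is at the tines at (295,200) and one is askew at (320,235). I'm continuing and checking the distance to the block, whose edge is at about (404,165).

Request:
arm_command(gripper=[0.01,0.01,0.01,0.01,0.01,0.01,0.01,0.01,0.01,0.01,0.01,0.01], delta_pos=[[0,0.0015,0],[0,0.003,0],[0,0.0045,0],[0,0.006,0],[0,0.0075,0],[0,0.009,0],[0,0.0105,0],[0,0.012,0],[0,0.0135,0],[0,0.015,0],[0,0.0165,0],[0,0.018,0]], angular=[[0,0,0],[0,0,0],[0,0,0],[0,0,0],[0,0,0],[0,0,0],[0,0,0],[0,0,0],[0,0,0],[0,0,0],[0,0,0],[0,0,0]])

```text
t: 14.8
tool_pos: [0.5134, 0.2292, 0.0648]
eef_rot: [3.105, -0.0, -2.908]
ft_force: [2.2, -5.3, 5.1]
width: 0.203
gripper_force: 79.6
```

Run:
```python
from h import *
im,d,p=load('w4')
tp=np.array([.5176,.2121,.0642]); Rc=R.from_euler('xyz',[3.1048,-.0001,-2.9082])
for u,v,h in [(404,165,.034),(453,140,.035),(16,140,.027),(277,132,.031),(277,159,.031)]: print(u,v,(Rc.inv().apply(onplane(p,u,v,h)-tp)*1e3).round(1))
go([.5415,.1043,.06],3.375,-.036)
```

```text
404 165 [46.3 64.7 32.6]
453 140 [58.8 87.8 32.5]
16 140 [  58.9 -130.5   32.4]
277 132 [62.7 -0.1 33.2]
277 159 [49.3 -0.1 33.2]
t 14.8 pos [0.5134 0.2292 0.0648] rot [ 3.1051e+00 -4.0000e-04 -2.9082e+00] F [ 2.24 -5.35  5.12] T [-0.885 -0.258 -0.028] w 0.203 gf 79.6
delta mm [   1.58 -128.08    0.14] deg [ 0.03 -0.02 -0.  ]
```

Request:
arm_command(gripper=[0.01,0.01,0.01,0.01,0.01,0.01,0.01,0.01,0.01,0.01,0.01,0.01], delta_pos=[[0,0.0015,0],[0,0.003,0],[0,0.0045,0],[0,0.006,0],[0,0.0075,0],[0,0.009,0],[0,0.0105,0],[0,0.012,0],[0,0.0135,0],[0,0.015,0],[0,0.0165,0],[0,0.018,0]], angular=[[0,0,0],[0,0,0],[0,0,0],[0,0,0],[0,0,0],[0,0,0],[0,0,0],[0,0,0],[0,0,0],[0,0,0],[0,0,0],[0,0,0]])

```text
t: 15.8
tool_pos: [0.5092, 0.2467, 0.0655]
eef_rot: [3.105, -0.0, -2.908]
ft_force: [1.1, -5.3, 5.1]
width: 0.2
gripper_force: 79.5
```

```bash
python3 -c "
from h import *
go([.5415,.1043,.06],3.375,-.036)"
```

```text
t 15.8 pos [0.5092 0.2467 0.0655] rot [ 3.1050e+00 -5.0000e-04 -2.9083e+00] F [ 1.12 -5.25  5.13] T [-0.815 -0.247 -0.005] w 0.2 gf 79.5
delta mm [ 1.5000e+00 -1.4612e+02  1.3000e-01] deg [ 0.03 -0.03 -0.01]
```

Request:
arm_command(gripper=[0.01,0.01,0.01,0.01,0.01,0.01,0.01,0.01,0.01,0.01,0.01,0.01], delta_pos=[[0,0.0015,0],[0,0.003,0],[0,0.0045,0],[0,0.006,0],[0,0.0075,0],[0,0.009,0],[0,0.0105,0],[0,0.012,0],[0,0.0135,0],[0,0.015,0],[0,0.0165,0],[0,0.0175,0]], angular=[[0,0,0],[0,0,0],[0,0,0],[0,0,0],[0,0,0],[0,0,0],[0,0,0],[0,0,0],[0,0,0],[0,0,0],[0,0,0],[0,0,0]])

```text
t: 16.8
tool_pos: [0.5051, 0.2638, 0.0661]
eef_rot: [3.105, -0.001, -2.908]
ft_force: [0.3, -4.8, 4.4]
width: 0.197
gripper_force: 79.5
```

```bash
python3 -c "
from h import *
snap('wrist','w5')
go([.5415,.1043,.06],3.375,-.036)"
```

```text
t 16.85 pos [0.505  0.2639 0.0661] rot [ 3.1048e+00 -5.0000e-04 -2.9081e+00] F [ 0.48 -4.07  5.35] T [-0.698 -0.266 -0.046] w 0.197 gf 79.5
delta mm [ 1.4600e+00 -1.6385e+02  1.0000e-01] deg [ 0.04 -0.03  0.  ]
```

View pics/w5.png

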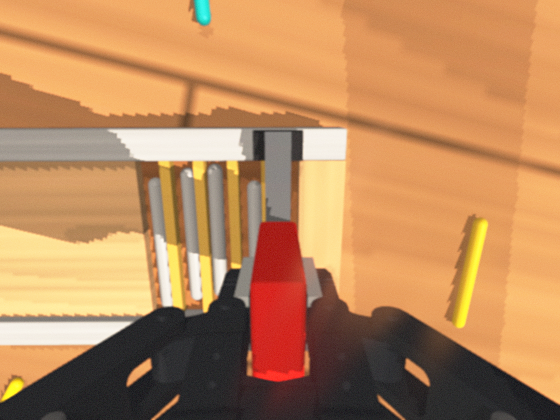

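All four pins appear to lie in grooves 0–3, at (158,240), (190,235), (217,235) and (254,200). I'm lifting the rake straight off and will check from above.

Request:
arm_command(gripper=[0.01,0.01,0.01,0.01,0.01,0.01,0.01,0.01,0.01], delta_pos=[[0,0,-0.002],[0,0,-0.008],[0,0,-0.018],[0,0,-0.035],[0,0,-0.055],[0,0,-0.07],[0,0,-0.075],[0,0,-0.075],[0,0,-0.075]], angular=[[0,0,0],[0,0,0],[0,0,0],[0,0,0],[0,0,0],[0,0,0],[0,0,0],[0,0,0],[0,0,0]])

```text
t: 17.6
tool_pos: [0.5055, 0.2611, 0.1409]
eef_rot: [3.105, -0.001, -2.908]
ft_force: [-0.6, -0.4, -2.8]
width: 0.199
gripper_force: 78.6
```

```bash
python3 -c "
from h import *
go([.5238,-.1672,.13],-3.0778)"
```

```text
t 17.6 pos [0.5055 0.2611 0.1409] rot [ 3.1046e+00 -5.0000e-04 -2.9083e+00] F [-0.56 -0.39 -2.8 ] T [-0.027  0.009  0.003] w 0.199 gf 78.6
delta mm [  81.23 -421.06   -4.57] deg [ 2.11 -0.21  9.71]
```

Request:
arm_command(gripper=[0.01,0.01,0.01,0.01,0.01,0.01,0.01,0.01,0.01,0.01,0.01,0.01], delta_pos=[[0.003,-0.015,0],[0.009,-0.045,-0.0005],[0.015,-0.08,-0.001],[0.022,-0.115,-0.0015],[0.03,-0.155,-0.002],[0.038,-0.195,-0.0025],[0.046,-0.235,-0.003],[0.053,-0.275,-0.0035],[0.061,-0.315,-0.004],[0.069,-0.355,-0.0045],[0.076,-0.39,-0.0045],[0.0812,-0.421,-0.0045]], angular=[[0.2,0,0.8],[0.4,0,1.6],[0.6,0,2.4],[0.8,0,3.2],[1,-0.1,4],[1.2,-0.1,4.8],[1.4,-0.1,5.6],[1.6,-0.1,6.4],[1.8,-0.2,7.2],[2,-0.2,8],[2.1,-0.2,8.8],[2.11,-0.2,9.7]])

```text
t: 18.6
tool_pos: [0.5224, -0.1698, 0.1288]
eef_rot: [3.141, -0.002, -3.08]
ft_force: [0.4, 0.5, -2.0]
width: 0.203
gripper_force: 78.5
```

Request:
arm_command(gripper=[0.01,0.01], delta_pos=[[0,0,0],[0,0,0]], angular=[[0,0,0],[0,0,0]])

```text
t: 18.77
tool_pos: [0.5231, -0.169, 0.1288]
eef_rot: [3.141, -0.002, -3.081]
ft_force: [-0.5, 0.9, -2.2]
width: 0.201
gripper_force: 79.0
```

Run:
```python
from h import *
im,d,p=snap('top','top1')
snap('wrist','w6')
a=cv2.resize(im[190:295,150:285],None,fx=5,fy=5,interpolation=cv2.INTER_CUBIC)
cv2.imwrite('pics/c2.png',a[:,:,::-1])
C=cloud(d,p); o=np.array([.5212,.1898]); th=.235
L=(C[...,:2]-o)@np.array([[np.cos(th),-np.sin(th)],[np.sin(th),np.cos(th)]])
sat=im.max(-1).astype(int)-im.min(-1)
m=(abs(L[...,0])<.04)&(abs(L[...,1]-.04)<.05)&(sat<40)&(d>0)
n,lab,st,ce=cv2.connectedComponentsWithStats(m.astype(np.uint8))
for i in range(1,n):
    if st[i,4]>10:
        k=lab==i; print(st[i,4],'y',(L[k][:,1].mean()*1e3).round(1),L[k][:,1].min().round(4),L[k][:,1].max().round(4),'h over rail',((C[k][:,2]-.030-.0345*L[k][:,1]).mean()*1e3).round(1),(C[k][:,2]-.030-.0345*L[k][:,1]).max().round(4))
go([.5238,-.1672,.0674],-3.0778)
```

```text
152 y 8.2 0.0044 0.0129 h over rail -7.3 -0.0028
155 y 26.2 0.0223 0.0312 h over rail -7.6 -0.0026
152 y 61.9 0.0578 0.0671 h over rail -7.6 -0.0038
159 y 42.8 0.038 0.0486 h over rail -8.7 -0.0027
t 18.87 pos [ 0.5227 -0.1665  0.129 ] rot [ 3.1400e+00 -2.5000e-03 -3.0783e+00] F [-0.42  0.9  -2.  ] T [-0.015  0.033  0.027] w 0.199 gf 79.0
delta mm [-1.17 -0.85 61.62] deg [ 0.09 -0.15 -0.03]
```

View pics/c2.png

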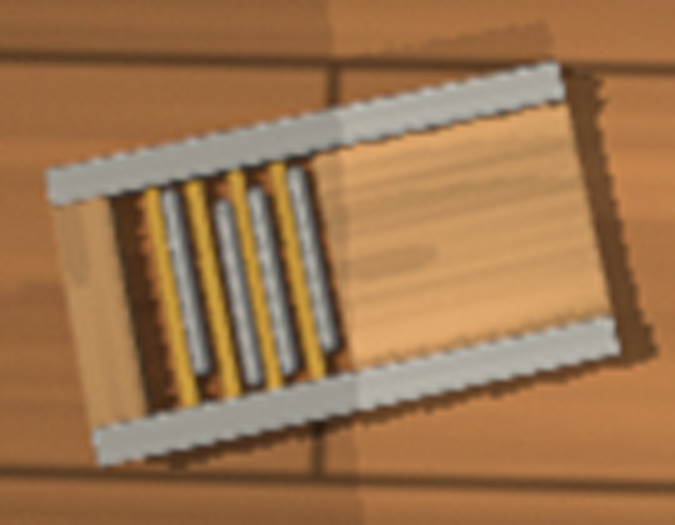

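View pics/w6.png

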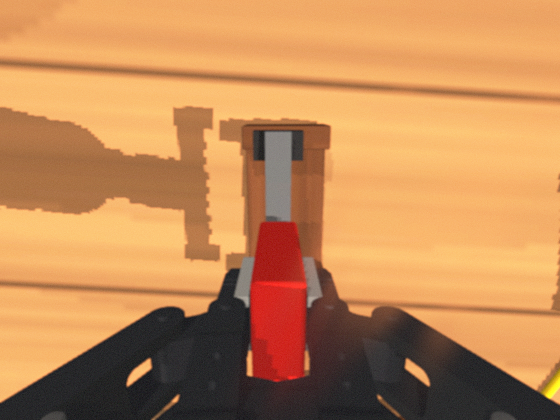

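Both pictures confirm it: four pins lie parallel inside grooves 0–3 (crop columns about 315, 275, 240 and 188), with heights flush with the ridges. The wrist view shows the rake over the rest at (277,180), slightly left of the rest's middle at (287,180). I'm setting it down 4 mm nearer the middle.

Request:
arm_command(gripper=[0.01,0.01,0.01,0.01,0.01,0.01,0.01,0.01], delta_pos=[[-0.001,0.002,0.006],[-0.001,0.004,0.018],[-0.001,0.004,0.032],[-0.001,0.004,0.044],[-0.001,0.004,0.053],[-0.001,0.004,0.058],[-0.001,0.004,0.059],[-0.001,0.004,0.059]], angular=[[0.1,-0.15,0],[0.1,-0.15,0],[0.1,-0.15,0],[0.1,-0.15,0],[0.1,-0.15,0],[0.1,-0.15,0],[0.1,-0.15,0],[0.1,-0.15,0]])

```text
t: 19.53
tool_pos: [0.5248, -0.1626, 0.0709]
eef_rot: [-3.14, 0.002, -3.077]
ft_force: [-0.2, -0.1, -2.4]
width: 0.2
gripper_force: 79.0
```

Request:
arm_command(gripper=[0.01,0.01,0.01], delta_pos=[[0,0,0.0007],[0,0,0.0014],[0,0,0.0014]], angular=[[0,0,0],[0,0,0],[0,0,0]])

```text
t: 19.78
tool_pos: [0.5253, -0.1634, 0.0701]
eef_rot: [-3.139, 0.003, -3.078]
ft_force: [-1.7, -0.4, -1.4]
width: 0.203
gripper_force: 79.0
```

Request:
arm_command(gripper=[0.01,0.01,0.01], delta_pos=[[0,0,0.0003],[0,0,0.0006],[0,0,0.0006]], angular=[[0,0,0],[0,0,0],[0,0,0]])

```text
t: 20.03
tool_pos: [0.525, -0.1633, 0.0692]
eef_rot: [-3.139, 0.003, -3.078]
ft_force: [-0.4, 0.3, -2.1]
width: 0.198
gripper_force: 79.0
```

```bash
python3 -c "
from h import *
go([.525,-.1633,.0674],-3.0778)"
```

```text
t 20.03 pos [ 0.525  -0.1633  0.0692] rot [-3.1395e+00  2.8000e-03 -3.0777e+00] F [-0.44  0.33 -2.15] T [ 0.021 -0.004 -0.001] w 0.198 gf 79.0
delta mm [-0.04 -0.01  1.82] deg [-0.12  0.16  0.  ]
```

Request:
arm_command(gripper=[0.01,0.01,0.01,0.01], delta_pos=[[0,0,0],[0,0,0.0004],[0,0,0.001],[0,0,0.001]], angular=[[-0.1,0.15,0],[-0.12,0.17,0],[-0.12,0.17,0],[-0.12,0.17,0]])

```text
t: 20.37
tool_pos: [0.5249, -0.1632, 0.068]
eef_rot: [3.141, -0.001, -3.078]
ft_force: [-0.4, -0.4, -2.2]
width: 0.204
gripper_force: 79.0
```

Request:
arm_command(gripper=[0.01,0.01,0.01], delta_pos=[[0,0,0.0003],[0,0,0.0006],[0,0,0.0006]], angular=[[0,0,0],[0,0,0],[0,0,0]])

```text
t: 20.62
tool_pos: [0.5249, -0.1632, 0.0675]
eef_rot: [3.141, -0.0, -3.078]
ft_force: [-0.8, 0.2, -1.3]
width: 0.2
gripper_force: 79.3
```

```bash
python3 -c "
from h import *
go([.525,-.1633,.0674],-3.0778)"
```

```text
t 20.62 pos [ 0.5249 -0.1632  0.0675] rot [ 3.1415e+00 -4.0000e-04 -3.0776e+00] F [-0.82  0.17 -1.28] T [ 0.014  0.01  -0.025] w 0.2 gf 79.3
delta mm [-0.1  -0.11  0.12] deg [ 0.01 -0.02  0.01]
```

Contact is just beginning. I'll press very slightly, then open.

Request:
arm_command(gripper=[0.01,0.01,0.01], delta_pos=[[0,0,0.0002],[0,0,0.0003],[0,0,0.0003]], angular=[[0,0,0],[0,0,0],[0,0,0]], squeeze=20)

```text
t: 20.87
tool_pos: [0.5249, -0.1632, 0.0675]
eef_rot: [3.142, -0.0, -3.078]
ft_force: [-2.2, 0.3, 2.6]
width: 0.198
gripper_force: 79.7
```

Request:
arm_command(gripper=[0.02,0.024,0.03,0.045,0.065,0.0854,0.0854,0.0854,0.0854,0.0854], delta_pos=[[0,0,0],[0,0,0],[0,0,0],[0,0,0],[0,0,0],[0,0,0],[0,0,0],[0,0,0],[0,0,0],[0,0,0]], angular=[[0,0,0],[0,0,0],[0,0,0],[0,0,0],[0,0,0],[0,0,0],[0,0,0],[0,0,0],[0,0,0],[0,0,0]])

```text
t: 21.7
tool_pos: [0.5249, -0.1632, 0.0672]
eef_rot: [3.142, -0.0, -3.078]
ft_force: [-0.6, 0.9, -0.6]
width: 0.999
gripper_force: 0.0
```

Request:
arm_command(gripper=[0.0854,0.0854,0.0854,0.0854,0.0854,0.0854,0.0854,0.0854,0.0854], delta_pos=[[0,0,-0.005],[0,0,-0.015],[0,0,-0.03],[0,0,-0.055],[0,0,-0.085],[0,0,-0.12],[0,0,-0.14],[0,0,-0.14],[0,0,-0.14]], angular=[[0,0,0],[0,0,0],[0,0,0],[0,0,0],[0,0,0],[0,0,0],[0,0,0],[0,0,0],[0,0,0]])

```text
t: 22.45
tool_pos: [0.526, -0.1637, 0.2095]
eef_rot: [-3.14, 0.003, -3.078]
ft_force: [-0.7, 0.6, -0.5]
width: 1.004
gripper_force: 0.0
```

Run:
```python
from h import *
im,d,p=snap('wrist','w7'); im2,_,_=snap('scene','s7')
a=cv2.resize(im2[140:280,190:390],(560,392),interpolation=cv2.INTER_CUBIC)
o=np.zeros((600,800,3),np.uint8); o[:300,:400]=cv2.resize(im,(400,300)); o[205:597,240:800]=a
cv2.imwrite('pics/c3.png',o[:,:,::-1]); print(manip.state()['t'])
```

```text
22.55
```

View pics/c3.png

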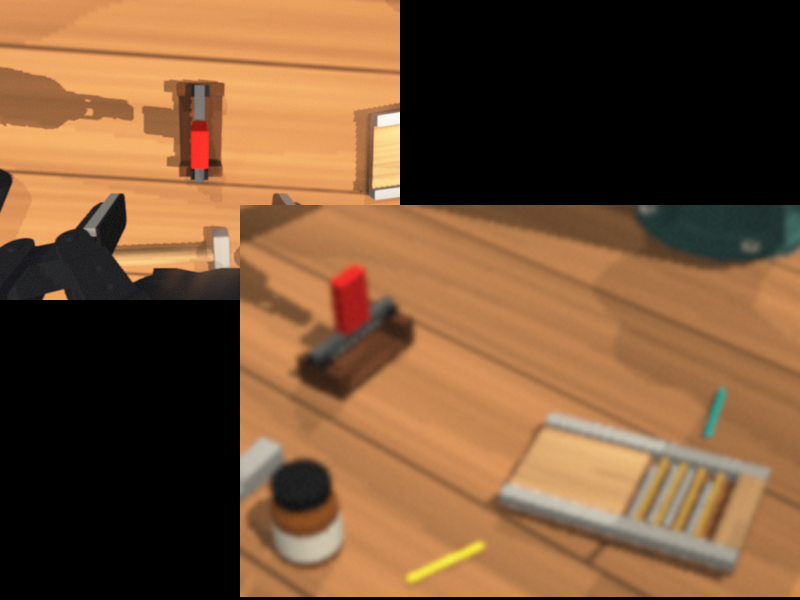

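The rake stands upright on its rest (red handle at (350,300)). The four pins sit in the grooves (around (685,500)), the gripper is clear and the bystanders have not moved. I'm handing in.

```bash
python3 -c "
from h import *
print(manip.close_job())"
```

```text
the job is handed in; nothing more can be done
None
```

I handed the job in at about 22.6 s: the pictures show all four pins in grooves, combed in one stroke at about 4–8 N in the readings (13 N briefly at set-down), and the rake upright on its rest with the other things on the bench where they were.

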